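Peg the rinsed cup and lift the drying carrier

ROBOT

A 6-joint arm with a two-finger parallel gripper is mounted at the origin on the work surface. World frame = base frame: x ahead of the robot, y to its left, z up, the work surface at z = 0. Lengths are in m, angles in rad, forces in N, time in s.
With the tool pointing down it reaches from about 0.35 to 1 m from the base axis. Payload 7.1 kg.
Tool frame: the origin (TCP) lies between the finger pads; the fingertips stand 22 mm ahead of it and the grasp point (between the pads) lies 3 mm ahead of it; z points along the fingers, y is the line along which they close (so a half turn about z gives the same grasp; the last joint's range is limited). The gripper opens to 85 mm and grips with 20 to 120 N. Pads are 22 mm wide; open, the fingers measure 114 mm over their backs; the gripper's body (76 mm by 85 mm) begins 54 mm behind the grasp point. The pads swing forward as they close: fully open they stand 13 mm farther back than shut.
Start: joints at [-1.346, 0.423, 1.63, -0, 1.089, -0.019], TCP at [0.151, -0.606, 0.253] pointing down, gripper open.
Joint ranges: [-3, 3], [-0.9, 2.11], [0.09, 2.58], [-1.31, 4.45], [0.11, 2.69], [-2.54, 2.54]. Speed limits (rad/s): [2.39, 2.39, 3.01, 3.14, 3.14, 3.14].

INTERFACE

Orientations are given as a rotation vector (axis times angle).
In Python, from rig import manip gives the robot as it stands. The module is installed in compiled form; this text tells all that it offers. Calls block until the motion is done:
- manip.move_to(position, orientation): joint-space move of the TCP to a pose.
- manip.servo_line(position, orientation=None, rate=0.15): straight line of the TCP; orientation=None keeps the orientation; rate is the mean speed in m/s.
- manip.set_joints(angles): joint-space move.
- manip.command_gripper(opening, f_grip=None): finger opening in m; f_grip is the grip in N (None keeps the last); returns when the fingers have stopped.
- manip.hold(seconds).
- manip.solve_ik(position, orientation): joint angles nearest the present ones, or None.
- manip.camera(name): name is "scene" or "top" or "wrist"; returns a dict with "image" (480x640x3 uint8, red, green, blue), "fx", "fy", "cx", "cy" (pixels), "k1" (the pictures are not rectified: a ray, as slopes to the right and down, at radius r is drawn at 1 + k1 r^2 times it, then the intrinsics apply), "cam_to_world" (4x4, takes a point from camera to world coordinates); the wrist camera has in their place "mount" (4x4, takes a point from camera to tool coordinates, whose origin is the TCP and whose axes are the flange's). Camera axes: x right, y down, z forward; pixel columns grow to the right and rows downward; lengths in m; the calibration is good to about 2 mm. A picture is of the moment at which its call begins: read the wrist's pose just before it. There is no depth.
A pose or a line that the arm cannot do raises manip.IKError and nothing moves.
- manip.sign_off(): hands the job in; it is judged then, once.
Readings, each from a call of its own:
- manip.get_time(): time.
- manip.get_joint_positions(): joint angles.
- manip.get_joint_vel(): joint speeds.
- manip.get_tau(): joint torques, N m.
- manip.get_position(): TCP position.
- manip.get_ee_rot(): TCP orientation.
- manip.get_contact_force(): force on the tool from outside, world axes, zero at the start.
- manip.get_torque(): the same for the moment, N m.
- manip.get_width(): finger opening in m.
- manip.get_grip_force(): force on a finger pad.
Only numpy, scipy, OpenCV 4.12 (cv2) and the standard library are available. Lean on these libraries where they do the work, as an engineer would, in place of code of your own. Each camera call takes 0.05 s, during which the arm holds its last target. There are 200 camera calls.

TASK

Take the steel cup out of the sloping wire rest, turn it mouth down and set it over the empty peg of the wooden drying carrier, rim down on the board, and let go of it. Then take the carrier by its bar handle, lift it about 10 cm off the counter and finish while still holding it there, level and still, with both cups on their pegs. Keep the carrier level throughout and leave everything else on the counter where it is.

Things in the scene. Friction and masses are not known exactly. Their poses are not given: they have to be found in the camera images.
- cup: plain steel cup, straight-sided, 60 outside diameter, 85 tall, wall 3, base 4 thick, about 110 g (varies by up to 40 percent). Origin: centre of the outside of its base; its z axis runs along the cup to the open mouth. It starts lying in the wire rest, mouth towards the robot's side and lower, its axis 45 degrees below level; any roll about its axis
- cup_mouth (a point): centre of the cup's open mouth, 85 mm from its origin along the cup's axis
- rest: draining rest fixed to the counter: flat base 130 x 80 x 8, two rods (8 thick, 32 apart) sloping 45 degrees down to its -x side, low stop bar 40 wide at the low end. The cup lies on the rods, mouth against the bar, flanks free for fingers, and lifts straight up. Origin: under the base's centre; x runs level from low to high end. The cup's middle is above the origin, 90 above the counter
- carrier: loose wooden drying carrier, about 0.6 kg without cups: a board 120 (its x) x 300 (its y) x 12 thick, low look-only edging, one upright peg near each end and a bar handle across the middle between them. Origin: centre of the underside; x points away from the robot's side, within about 20 degrees of world x
- handle (a point): middle of the handle bar, 155 above the carrier's underside. The wooden bar is 100 long (along the carrier's x), 16 wide (carrier's y) and 22 tall, on two thin posts 42 either side of this point along the bar; pinch it across its width from above
- free_peg (a point): foot of the empty peg, on the upper face of the board (12 above the underside), 105 from the carrier's centre towards its +y end. The wooden peg is 30 in diameter up to 40 above the board, then tapers to 8 at its top, 70 above the board
- used_peg (a point): foot of the other peg, same shape, 105 towards the carrier's -y end
- second_cup: an identical steel cup that already stands mouth down over the other peg and stays there; origin at the centre of its base, which is uppermost; z axis to the mouth (down)
- second_cup_mouth (a point): centre of the second cup's mouth
- ink_tin: closed steel ink tin, 72 diameter, 75 tall, behind the work area; leave alone; origin under its centre
- jar: amber glass jar with dark lid, 68 diameter, 100 tall, behind; leave alone; origin under its centre
- bowl: steel bowl, 130 diameter, 50 tall, behind; leave alone; origin under its centre
- ink_knife: ink knife lying flat on the left; leave alone; its x axis runs from handle to blade
- sanding_block: cork sanding block 50 x 90 x 35, in front, near the robot; leave alone; origin under its centre
- gum_bottle: white plastic bottle, 60 diameter, 160 tall, behind on the right; leave alone; origin under its centre
Things that resemble listed ones, but are neither listed nor needed, are in the scene too. Leave any yellow look-alike of the cup alone. Several things look just like the rest: the one meant starts farthest from the robot's base.

How it is judged:
By the outcome, as a careful person would: the job done as asked, in the order asked, and still so for the second after the job is handed in, while the arm keeps its last pose, push and grip.
It also fails if it takes over 59 s, if anything falls off the work surface, if the arm or the gripper's body presses on something with over 40 N, if the wrist force passes 120 N, or if a joint passes its speed limit or range.

## Working session

There is one attempt and no reset: what is moved stays moved. The work goes in short steps, each a Python script; the robot and the scene stay as the last script left them, time stands still between calls to the robot, and variables do not carry over. Pictures are saved under pics/ and viewed, at most 10 in all, crops included, and the job is handed in when it is done.

```bash
mkdir -p pics; cat > h.py <<'E'
import numpy as np, cv2
from rig import manip
from scipy.spatial.transform import Rotation as R
def ray(c,u,v,T=None):
    T=c["cam_to_world"] if T is None else T
    T=np.array(T); x=(u-c["cx"])/c["fx"]; y=(v-c["cy"])/c["fy"]
    rd=np.hypot(x,y); r=rd
    for _ in range(20): r=rd/(1+c["k1"]*r*r)
    s=r/rd if rd>0 else 1
    d=T[:3,:3]@np.array([x*s,y*s,1]); return T[:3,3],d/np.linalg.norm(d)
def onz(c,u,v,z,T=None):
    o,d=ray(c,u,v,T); return o+d*(z-o[2])/d[2]
def two(r1,r2):
    (a,d),(b,e)=r1,r2
    s=np.linalg.lstsq(np.stack([d,-e],1),b-a,rcond=None)[0]
    p,q=a+s[0]*d,b+s[1]*e; return (p+q)/2,np.linalg.norm(p-q)
def proj(c,p,T=None):
    T=np.array(c["cam_to_world"] if T is None else T); q=T[:3,:3].T@(np.array(p)-T[:3,3])
    x,y=q[0]/q[2],q[1]/q[2]; k=1+c["k1"]*(x*x+y*y); return np.array([c["fx"]*x*k+c["cx"],c["fy"]*y*k+c["cy"]])
def wT(c,pos,rot):
    W=np.eye(4); W[:3,:3]=R.from_rotvec(rot).as_matrix(); W[:3,3]=pos; return W@np.array(c["mount"])
def snap(n):
    p,r=manip.get_position(),manip.get_ee_rot(); c=manip.camera(n)
    if n=="wrist": c["cam_to_world"]=wT(c,p,r)
    return c
def save(f,im): cv2.imwrite("pics/"+f,im[...,::-1])
E
python3 - <<'E'
from h import *
import pickle
for n in("scene","top"):
    c=snap(n); save(n+"0.png",c["image"]); pickle.dump(c,open(n+".pkl","wb"))
    print(n,c["fx"],c["k1"],np.round(c["cam_to_world"],3).tolist())
print(manip.get_time())
c=snap("wrist");print(np.round(c["mount"],3).tolist())
E
```

```text
scene 465.8178379320252 -0.0626539502012768 [[0.369, 0.769, -0.522, 1.192], [0.93, -0.311, 0.199, -0.227], [-0.009, -0.558, -0.83, 1.125], [0.0, 0.0, 0.0, 1.0]]
top 570.4800512513198 -0.12764452227968726 [[-0.01, -0.991, 0.131, 0.407], [-1.0, 0.011, 0.009, 0.015], [-0.011, -0.13, -0.991, 1.291], [0.0, 0.0, 0.0, 1.0]]
0.1
[[-0.0, -0.948, -0.319, 0.083], [1.0, -0.001, 0.001, 0.001], [-0.001, -0.319, 0.948, -0.121], [0.0, 0.0, 0.0, 1.0]]
```

View pics/scene0.png

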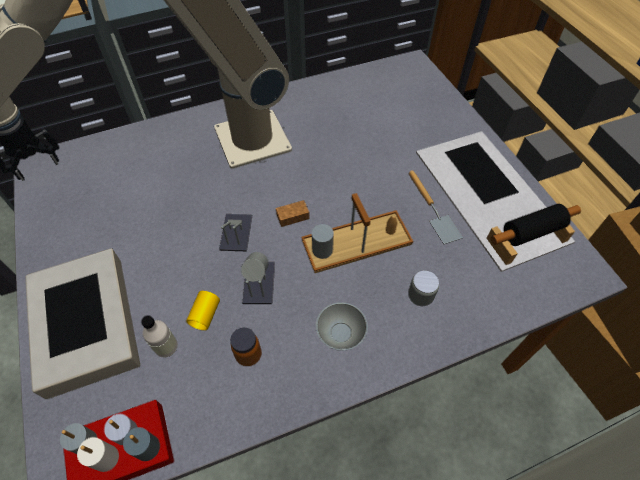

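View pics/top0.png

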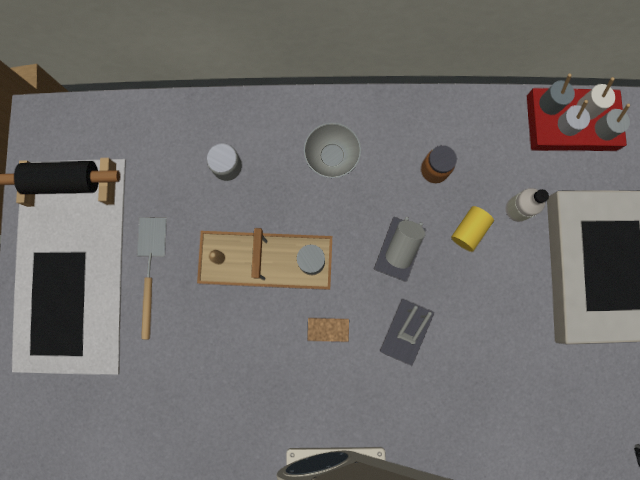

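Top picture: the candidates for the rest are the dark base at (400,249), which has the grey cup on it, and the empty one at (407,332). The robot base is at about (335,455), so the one at (400,249) is farther away and holds the steel cup, with its base end up at about (412,230). The yellow look-alike is at (473,229). The carrier is at (265,260), with its empty peg at (216,257), handle bar at (257,253) and second cup at (311,259). I'll measure these and confirm with a crop.

```bash
cat > m.py <<'E'
from h import *
import pickle
t=pickle.load(open("top.pkl","rb"));s=pickle.load(open("scene.pkl","rb"))
im=t["image"];hsv=cv2.cvtColor(im,cv2.COLOR_RGB2HSV)
def box(m): M=np.zeros(im.shape[:2],np.uint8);M[m[1]:m[3],m[0]:m[2]]=1;return M
def rect(mask,z):
    cs,_=cv2.findContours(mask,cv2.RETR_EXTERNAL,cv2.CHAIN_APPROX_NONE);c=max(cs,key=cv2.contourArea)
    P=np.array([onz(t,*p[0],z)[:2] for p in c],np.float32);return c,cv2.minAreaRect(P*1000),P
print("bg",hsv[300,250],"rest",hsv[262,383],hsv[350,390],"cup",hsv[245,405],"wood",hsv[280,230],hsv[260,257],"edge",hsv[289,270],"peg",hsv[257,217])
H,S,V=[hsv[...,i].astype(int) for i in range(3)]
out=im.copy()
dark=((V<85)).astype(np.uint8)*box((365,200,440,292)); dark=cv2.morphologyEx(dark,cv2.MORPH_OPEN,np.ones((3,3)))
c,r,P=rect(dark,0.008);print("rest",r);cv2.drawContours(out,[c],-1,(255,0,0),1)
wood=((S>70)&(V>60)).astype(np.uint8)*box((185,215,345,302));wood=cv2.morphologyEx(wood,cv2.MORPH_CLOSE,np.ones((5,5)))
# board z: edge top unknown
c,r,P=rect(wood,0.015);print("carrier",r);cv2.drawContours(out,[c],-1,(0,255,0),1)
save("crop1.png",np.hstack([cv2.resize(out[200:300,360:460],(400,400),interpolation=cv2.INTER_CUBIC),cv2.resize(out[210:310,190:290],(400,400),interpolation=cv2.INTER_CUBIC)]))
save("crop2.png",np.hstack([cv2.resize(s["image"][235:315,225:305],(400,400),interpolation=cv2.INTER_CUBIC),cv2.resize(s["image"][180:280,295:420],(500,400),interpolation=cv2.INTER_CUBIC)])[:, :800])
E
python3 m.py
```

```text
bg [120   8 121] rest [120  19  80] [124  22  81] cup [ 30  12 124] wood [ 20  82 161] [ 15 133 125] edge [128   8 121] peg [ 16 118  80]
rest ((550.2227783203125, -151.47874450683594), (79.15390014648438, 129.74266052246094), 68.25003814697266)
carrier ((533.9049682617188, 153.91143798828125), (300.342529296875, 131.01541137695312), 86.97029876708984)
```

View pics/crop1.png

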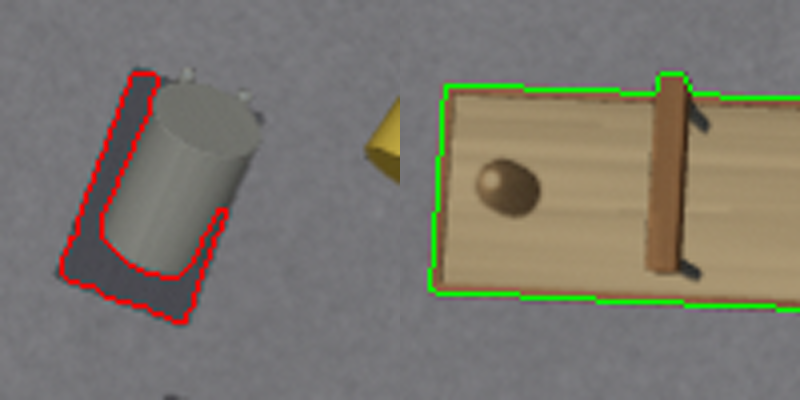

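View pics/crop2.png

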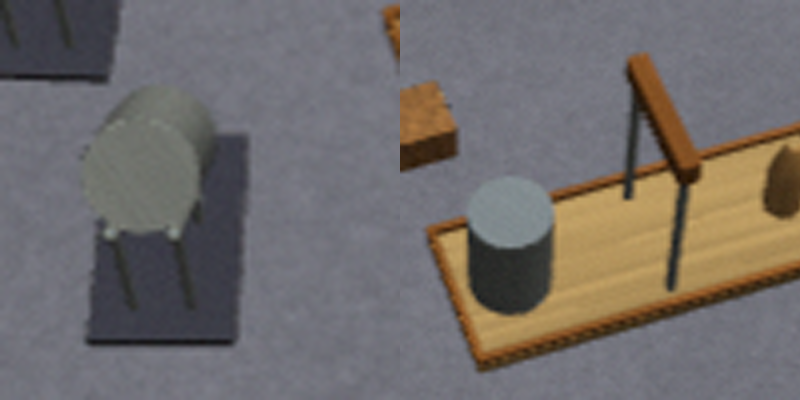

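The crops confirm the steel cup lies in the far rest with its closed base up and away, and the rest's size of 79x130 matches. The empty peg's tip is at top (212,254), and the bar is clearly visible. Next I'll refine the carrier without the bar bulge, cross-check it against the two views, and test reach.

```bash
cat >> m.py <<'E'
print("----")
w2=wood.copy();w2[:237,245:275]=0
hull=lambda z:cv2.minAreaRect(np.array([onz(t,*p[0],z)[:2]*1000 for p in cv2.convexHull(c)if not(p[0][1]<234 and 247<p[0][0]<270)],np.float32))
for z in(0.012,0.018):print("carrier",z,hull(z))
print("peg tip",two(ray(t,211.7,253.7),ray(s,391.3,216.8)), onz(t,211.7,253.7,.082))
a,b=onz(t,258,230,.166),onz(t,256.3,277.5,.166);print("bar top",a,b,(a+b)/2,np.linalg.norm(a-b),np.degrees(np.arctan2(*(a-b)[1::-1])))
a,b=onz(s,355,195,.166),onz(s,366.3,221,.166);print("bar scene",a,b,(a+b)/2,np.linalg.norm(a-b))
print("2nd cup top",onz(t,312,258,.097))
E
python3 m.py | sed -n '/----/,$p'
python3 - <<'E'
from h import *
def yawp(h,tilt,ys):  # tool z: vertical tilted by tilt towards heading h ; tool y horizontal perpendicular
    hd=np.array([np.cos(h),np.sin(h),0]);z=np.sin(tilt)*hd-np.cos(tilt)*np.array([0,0,1]);y=ys*np.array([-np.sin(h),np.cos(h),0])
    return R.from_matrix(np.stack([np.cross(y,z),y,z],1)).as_rotvec()
h=np.radians(-21.75)
for t in range(-45,20,5):
  for ys in(1,-1):
    q=manip.solve_ik([.55,-.151,.09],yawp(h,np.radians(t),ys)); q2=manip.solve_ik([.53,.26,.15],yawp(np.radians(20),np.radians(t+45),ys))
    print(t,ys,None if q is None else np.round(q,2),None if q2 is None else np.round(q2,2))
E
```

```text
----
carrier 0.012 ((528.0984497070312, 154.61459350585938), (301.1842041015625, 119.49161529541016), 87.12217712402344)
carrier 0.018 ((527.5294799804688, 153.95956420898438), (299.77154541015625, 118.9311752319336), 87.12218475341797)
peg tip (array([0.53452752, 0.25741525, 0.07962618]), np.float64(0.006627047149779958)) [0.5354204  0.26013259 0.082     ]
bar top [0.57317903 0.15038853 0.166     ] [0.47825421 0.15341156 0.166     ] [0.52571662 0.15190005 0.166     ] 0.09497295175592245 -1.8240582411008601
bar scene [0.48698272 0.15754643 0.166     ] [0.57640392 0.14871576 0.166     ] [0.53169332 0.15313109 0.166     ] 0.08985617695698798
2nd cup top [0.52255674 0.04456977 0.097     ]
-45 1 [-0.31  0.91  1.36  0.05  1.66 -1.52] [ 0.44  0.51  1.78 -0.    0.86 -1.48]
-45 -1 [-0.31  0.91  1.36  0.05  1.66  1.62] [ 0.44  0.51  1.78 -0.    0.86  1.66]
-40 1 [-0.31  0.87  1.41  0.04  1.56 -1.52] [ 0.44  0.48  1.83 -0.01  0.74 -1.47]
-40 -1 [-0.31  0.87  1.41  0.04  1.56  1.62] [ 0.44  0.48  1.83 -0.01  0.74  1.67]
-35 1 [-0.31  0.82  1.46  0.04  1.47 -1.52] [ 0.44  0.46  1.88 -0.03  0.63 
[... 929 characters left out ...]
 [-0.29  0.61  1.79  0.01  0.84  1.65] [ 0.47  0.44  2.18  3.58  0.19 -1.9 ]
0 1 [-0.29  0.58  1.84 -0.    0.72 -1.48] [0.48 0.46 2.22 3.42 0.34 1.4 ]
0 -1 [-0.29  0.58  1.84 -0.    0.72  1.66] [ 0.48  0.46  2.22  3.42  0.34 -1.74]
5 1 [-0.28  0.56  1.9  -0.01  0.6  -1.46] [0.48 0.5  2.26 3.36 0.49 1.46]
5 -1 [-0.28  0.56  1.9  -0.01  0.6   1.68] [ 0.48  0.5   2.26  3.36  0.49 -1.68]
10 1 [-0.28  0.54  1.95 -0.04  0.48 -1.44] [0.49 0.54 2.29 3.33 0.65 1.5 ]
10 -1 [-0.28  0.54  1.95 -0.04  0.48  1.7 ] [ 0.49  0.54  2.29  3.33  0.65 -1.64]
15 1 [-0.28  0.52  2.   -0.08  0.36 -1.4 ] [0.5  0.59 2.32 3.32 0.82 1.52]
15 -1 [-0.28  0.52  2.   -0.08  0.36  1.74] [ 0.5   0.59  2.32  3.32  0.82 -1.62]
```

```bash
cat >> h.py <<'E'
def tool(h,tilt):
    hd=np.array([np.cos(h),np.sin(h),0]);z=np.sin(tilt)*hd-np.cos(tilt)*np.array([0,0,1]);y=np.array([-np.sin(h),np.cos(h),0])
    return R.from_matrix(np.stack([np.cross(y,z),y,z],1)).as_rotvec()
H=np.radians(-21.75);hx=np.array([np.cos(H),np.sin(H),0]);m=(-hx-np.array([0,0,1]))/2**.5
M=np.array([.550,-.1515,.090]);base=M-.0425*m
E
python3 - <<'E'
from h import *
import pickle
t=pickle.load(open("top.pkl","rb"));s=pickle.load(open("scene.pkl","rb"))
print("base px",proj(t,base),proj(s,base),"bottle",onz(t,541,196,.16))
o=tool(H,np.radians(-45))
manip.move_to([.5,-.25,.38],tool(H,np.radians(-20)))
manip.move_to(base-.11*m,o)
c=snap("wrist");pickle.dump(c,open("w1.pkl","wb"))
im=c["image"].copy();print(manip.get_time(),proj(c,base),proj(c,M))
p=proj(c,base);cv2.circle(im,tuple(int(v) for v in p),4,(255,0,0),-1);save("w1.png",im)
E
```

```text
base px [411.21100736 229.26327798] [252.37624865 269.78874504] bottle [ 0.6383523  -0.42803505  0.16      ]
3.025 [325.23579609 246.45765476] [324.99868307 229.1113784 ]
```

View pics/w1.png

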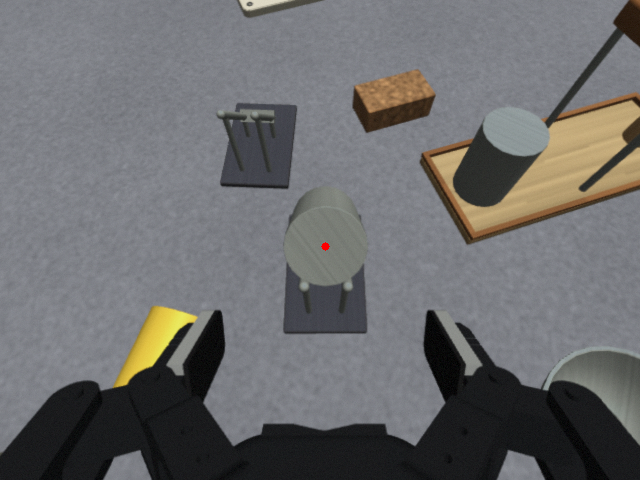

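The wrist picture shows the cup's base disc centred at about (326,244), against a prediction of (325,246). The flanks are free and the rod ends sit just below the disc. Now I'll grasp and lift.

```bash
python3 - <<'E'
from h import *
g=base+(.034-.003)*m
manip.servo_line(g,rate=.08)
print("F",np.round(manip.get_contact_force(),2))
manip.command_gripper(.05,40)
print("w",manip.get_width(),manip.get_grip_force(),np.round(manip.get_contact_force(),2))
if .055<manip.get_width()<.065:
    p=np.array(manip.get_position());manip.servo_line(p+[0,0,.15],rate=.12)
    print(manip.get_width(),np.round(manip.get_contact_force(),2))
c=snap("top");save("t2.png",cv2.resize(c["image"][150:350,180:460],(800,571)))
print(manip.get_time(),manip.get_position())
E
```

```text
F [-0.19  0.03 -0.92]
w 0.06002913434059939 43.19240693002939 [1.57 0.15 3.66]
0.060365540879607514 [ 0.01  0.85 -1.97]
6.7417 [ 0.55758002 -0.15448127  0.24758402]
```

```bash
python3 - <<'E'
from h import *
o=tool(np.radians(24),0)
for z in(.28,.19,.09): print(manip.solve_ik([.534,.259,z],o))
print(manip.solve_ik([.5,.05,.38],o))
o2=tool(np.radians(-3),0)
for z in(.3,.15): print(manip.solve_ik([.528,.153,z],o2))
E
```

```text
[ 0.43153888  0.3477973   1.67818409  0.          1.11561127 -1.55813647]
[ 4.31538880e-01  4.55901562e-01  1.74688736e+00 -4.44089210e-16
  9.38803731e-01 -1.55813647e+00]
[ 4.31538880e-01  6.02541401e-01  1.78800762e+00 -4.44089210e-16
  7.51043634e-01 -1.55813647e+00]
[ 7.59845532e-02  1.06825241e-01  1.75480285e+00 -4.44089210e-16
  1.27996456e+00 -1.91369079e+00]
[ 0.26039873  0.25961707  1.75358025  0.          1.12839534 -1.25803772]
[ 0.26039873  0.45828314  1.86637443  0.          0.81693508 -1.25803772]
```

```bash
python3 - <<'E'
from h import *
o=tool(np.radians(24),0)
manip.move_to([.5,.02,.38],tool(np.radians(2),0))
manip.move_to([.534,.259,.25],o)
manip.servo_line([.534,.259,.152],rate=.12)
print(manip.get_width(),np.round(manip.get_contact_force(),2),manip.get_position(),manip.get_time())
s=snap("scene");w=snap("wrist")
p=proj(s,[.534,.259,.097]);u=int(p[0])-40;v=int(p[1])-50
save("s3.png",np.hstack([cv2.resize(s["image"][v:v+100,u:u+80],(400,500),interpolation=cv2.INTER_CUBIC),cv2.resize(w["image"],(400,300))[np.r_[0:300,[299]*200]]]))
E
```

```text
0.060110706319211886 [-0.08  0.85 -0.93] [0.53458234 0.25913869 0.15279139] 9.675
```

View pics/s3.png

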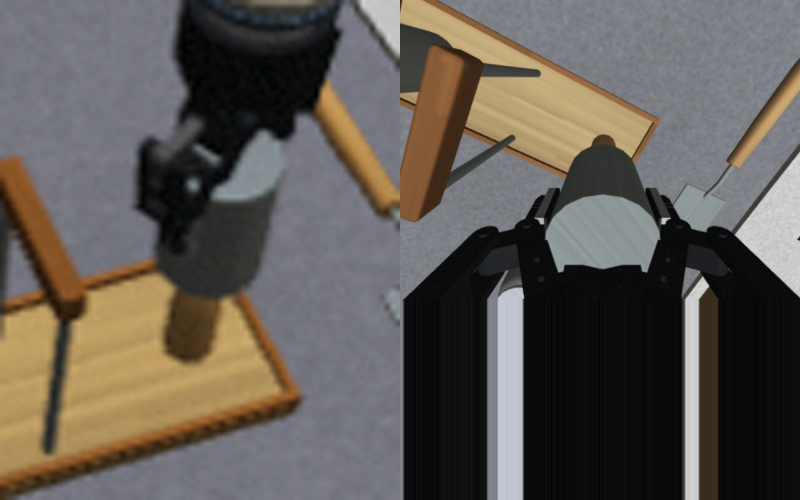

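```bash
python3 - <<'E'
from h import *
import pickle
s=pickle.load(open("scene.pkl","rb"))
p0=proj(s,[.534,.259,.097]);u=int(p0[0])-40;v=int(p0[1])-50
for n,p in dict(base=[.5346,.2591,.184],mouth=[.5346,.2591,.099],pegtip=[.534,.259,.082],foot=[.534,.259,.012]).items(): print(n,(proj(s,p)-[u,v])*5)
E
```

```text
base [225.63888076 152.15142629]
mouth [204.60108624 251.11897374]
pegtip [200.0072449  268.90967759]
foot [184.60452443 341.21682689]
```

The crop shows the inverted cup centred over the peg, with its mouth at about (205,260) and the peg foot at about (190,345), within about 1 px of prediction. I'll lower it with a force check and release.

```bash
python3 - <<'E'
from h import *
x,y=.534,.259
manip.servo_line([x,y,.074],rate=.06); f0=np.array(manip.get_contact_force());print(np.round(f0,2),manip.get_position()[2])
z=.074
while z>.056:
    z-=.002;manip.servo_line([x,y,z],rate=.03);f=np.array(manip.get_contact_force())-f0
    if f[2]>3: break
print(z,np.round(f,2),manip.get_position(),manip.get_time())
manip.command_gripper(.085)
print(manip.get_width(),np.round(manip.get_contact_force(),2))
manip.servo_line([x,y,.22],rate=.12)
manip.move_to([.47,.153,.36],tool(np.radians(-3),0))
w=snap("wrist");t=snap("top");import pickle;pickle.dump((w,t),open("w4.pkl","wb"));save("w4.png",w["image"])
print(manip.get_time(),np.round(manip.get_contact_force(),2))
for p in([.5276,.154,.166],[.5276,.154,.155],[.5329,.259,.097],[.5223,.049,.097]):print(proj(w,p))
E
```

```text
[-0.68  0.39 -0.78] 0.07442367703634215
0.06599999999999999 [-2.73 -1.74 11.1 ] [0.53448596 0.25924258 0.06723502] 12.225
0.08527379592496255 [-0.42  0.12  0.32]
14.9083 [-0.47  0.63 -0.12]
[328.28819007 273.74254389]
[328.15939981 269.30620929]
[418.03932572 249.60225833]
[237.2065723  249.77093915]
```

View pics/w4.png

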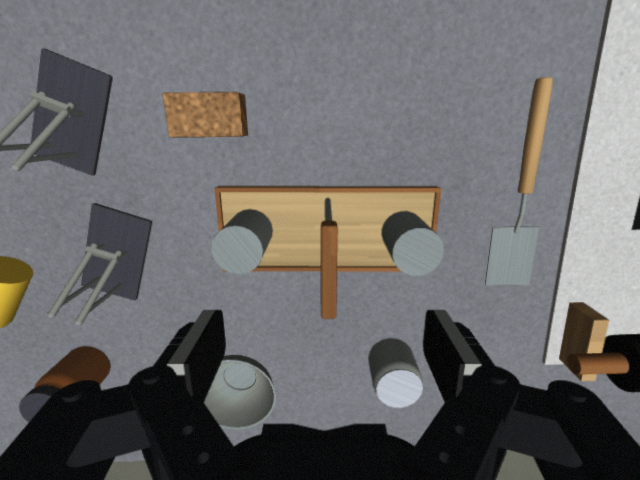

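The wrist picture shows both cups seated, with bases at (415,250) and (238,250), and the bar running from (329,222) to (329,318). Now I'll fix the bar's centre, grip it and lift.

```bash
python3 - <<'E'
from h import *
import pickle
w,t=pickle.load(open("w4.pkl","rb"))
a,b=onz(w,329,222,.166),onz(w,329,319,.166);print(a,b,(a+b)/2,np.linalg.norm(a-b))
x,y=.528,.153
o=tool(np.radians(-2.9),0)
print(onz(w,328.5,270,.166))
manip.move_to([x,y,.26],o)
manip.servo_line([x,y,.158],rate=.1)
print(np.round(manip.get_contact_force(),2))
f0=np.array(manip.get_contact_force())
manip.command_gripper(.01,100)
print(manip.get_width(),manip.get_grip_force(),np.round(manip.get_contact_force(),2),manip.get_position())
if .013<manip.get_width()<.02:
    p=np.array(manip.get_position())
    manip.servo_line([p[0],p[1],p[2]+.02],rate=.03);print(np.round(manip.get_contact_force(),2),np.round(manip.get_torque(),2))
    manip.servo_line([p[0],p[1],p[2]+.102],rate=.05);manip.hold(1)
    print(manip.get_position(),manip.get_width(),np.round(manip.get_contact_force(),2),np.round(manip.get_torque(),2),manip.get_time())
s=snap("scene");w=snap("wrist");save("s5.png",np.hstack([cv2.resize(s["image"][150:330,270:450],(400,400)),cv2.resize(w["image"],(400,300))[np.r_[0:300,[299]*100]]]))
E
```

```text
[0.47532431 0.15714632 0.166     ] [0.57793942 0.15233321 0.166     ] [0.52663187 0.15473976 0.166     ] 0.1027279303845205
[0.52364818 0.15439439 0.166     ]
[ 0.45 -0.56 -0.02]
0.014658327796638388 98.62125277519226 [-0.94  0.79  5.67] [0.52826006 0.15325418 0.15847523]
[ 0.17  0.35 -6.5 ] [-0.01  0.01 -0.  ]
[0.52825329 0.15323352 0.2604688 ] 0.014444608365576393 [ 0.22 -0.54 -6.61] [ 0.04 -0.02  0.02] 20.875
```

View pics/s5.png

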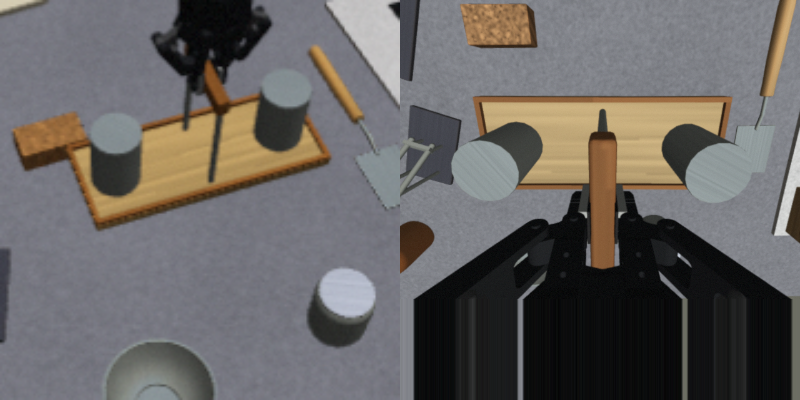

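The carrier hangs level 10 cm up, both cups are seated on their pegs, and there is hardly any wrist moment. I'm handing in.

```bash
python3 -c "
from rig import manip
print(manip.sign_off())"
```

```text
the job is handed in; nothing more can be done
None
```

The cup is mouth down on the free peg, and the carrier is held level and still about 10 cm up with both cups on their pegs; the job was handed in at about 21 s.

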